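# Present a bearing ball over the inspection pad

### The job

The gap gauge is lying on the white inspection pad: slide it flat, blade first, all the way into the slot of the grey and green holder and let go of it. Then pick up the blue tray by its black grip, keep it level all the way so that the loose steel ball stays in its pocket, and hold it level and still with the ball over the middle of the white pad, about 10 cm above it. Finish while still holding the tray there, and do not disturb the other things on the bench.

Things in the scene. Friction and masses are not known exactly. Their poses are not given: they have to be found in the camera images.
- gauge: Gap gauge lying flat on the pad, loose, 0.14 kg: a dark steel blade 75 long (x 0 to +75 mm), 40 wide, 4 thick, and behind it an orange handle 75 long (x -75 to 0), 18 wide, 20 tall; undersides of blade and handle are flush. Origin: on the underside, at the middle of the line where blade and handle meet; +x points along the blade to its tip, z up.
- gauge_tip (a point): Middle of the blade's front edge, at half the blade's thickness (75 mm ahead of the gauge's origin, 2 mm above its underside).
- holder: Fixed block, grey, green roof, 86 deep (x 0 to +86 mm), 90 wide, 30 tall. A level slot opens in its front face (x = 0, facing roughly the robot) and runs along +x: 46 wide, z 10 to 19 mm above the bench, 80 deep, back closed. A 12 mm sight gap runs along the roof, too narrow for blade or handle; blade home, the handle meets the roof front. Origin: on the bench under the slot mouth's middle, z up.
- tray: Blue tray, loose, plate 140 (x) by 70 (y) by 6 mm thick, 0.18 to 0.29 kg. A black upright grip stands on it at x = -45 mm: 12 thick along x, 36 wide along y, its top 58 mm above the underside; it is pinched along the tray's x. Origin: middle of the underside, z up; starts flat on the bench.
- tray_pocket (a point): Centre of the ball pocket, at ball-centre height: 30 mm ahead (+x) of the tray's origin, 15.5 mm above its underside. The pocket is the tray top inside a white ring 44 outside, 36 inside diameter, 3.5 mm high.
- ball_center (a point): Centre of the loose steel ball, 19 mm diameter, 28 g, that rolls freely inside the tray's pocket.
- pad: Fixed white square inspection pad, 170 by 170 by 3 mm thick. Origin: middle of its underside, on the bench.
- bin: Bystander: open green parts bin, 120 by 100 by 60 mm tall, loose. Origin: middle of its underside.
- stud: Bystander: steel bolt standing on its head (38 mm diameter), 62 mm tall, loose. Origin: middle of its underside.
- jar: Bystander: white jar with blue cap, 60 mm diameter, 75 mm tall, loose. Origin: middle of its underside.
There are look-alikes about, which are no part of the job. What is meant by the gauge is not turquoise, and is the larger of those in its own colour.

How it is judged:
By the outcome, as a careful person would: the job done as asked, in the order asked, and still so for the second after the job is handed in, while the arm keeps its last pose, push and grip.
It also fails if it takes over 64 s, if anything falls off the work surface, if the arm or the gripper's body presses on something with over 40 N, if the wrist force passes 120 N, or if a joint passes its speed limit or range.

### The arm

A 7-joint arm with a two-finger parallel gripper is mounted at the origin on the work surface. World frame = base frame: x ahead of the robot, y to its left, z up, the work surface at z = 0. Lengths are in m, angles in rad, forces in N, time in s.
With the tool pointing down it reaches from about 0.425 to 0.925 m from the base axis. Payload 6.8 kg.
Tool frame: the origin (TCP) lies on the mounting face of the last link; the fingertips stand 173 mm ahead of it and the grasp point (between the pads) lies 155 mm ahead of it; z points along the fingers, y is the line along which they close (so a half turn about z gives the same grasp; the last joint's range is limited). The gripper opens to 85 mm and grips with 20 to 120 N. Pads are 22 mm wide; open, the fingers measure 114 mm over their backs; the gripper's body (76 mm by 85 mm) begins 54 mm behind the grasp point. The pads swing forward as they close: fully open they stand 13 mm farther back than shut.
Start: joints at [1.115, 0.477, 0.022, 1.555, -0.011, 1.109, -0.083], TCP at [0.23, -0.635, 0.405] pointing down, gripper open.
Joint ranges: [-2.96, 2.96], [-0.34, 2.1], [-1.41, 1.46], [0.24, 2.44], [-1.37, 4.51], [0.17, 1.92], [-2.96, 2.96]. Speed limits (rad/s): [2.39, 2.39, 3.14, 3.14, 3.14, 3.14, 3.14].

### API

Orientations are given as a rotation vector (axis times angle).
In Python, from bench import r gives the robot as it stands.
- The arm moves only by the tool carry_out, never from a script. Its argument "moves" is a list of rows, each a list of 5 numbers: the shift along the tool's x, y, z in m, then the turn about the tool's z in rad, then the finger opening in m, from 0 to 0.0854. In form: [[dx, dy, dz, roll, claw], ...]. A call has exactly 8 rows; each row is the pose to reach, as a shift and turn from the pose commanded when the call began, along the tool's axes at that moment; what a row does not reach only later rows make up. A row lasts 1/10 s, in which the tool goes at most 50 mm and 8.59 degrees, less where a joint would pass 70% of its speed; a pose out of reach is approached as far as the arm can. A call with a gripper value outside its range is refused whole. The fingers move at their own pace and stop on an object; "force" is the grip in N (left out, the last holds). Time passes only in rows, so rows that repeat a pose let the fingers close, or fill a call up. It gives the time, the measured TCP pose, the force, the opening and the grip force at its end, in the units of the state.
- r.get_obs(): the state, without advancing time (a new reading comes with each control period).
- r.grab_frame(name): name is "scene" or "top"; returns the picture (480x640x3 uint8, red, green, blue); there is no depth.
- r.calibration(name): a dict with "fx", "fy", "cx", "cy" (pixels), "rvec" (rotation vector, rad) and "tvec" (3), from world to camera coordinates, as OpenCV has them. Camera axes: x right, y down, z forward; pixel columns grow to the right and rows downward; lengths in m; the calibration is good to about 2 mm. A picture is of the moment at which its call begins. calibration takes no time and is no camera call.
- r.hand_in(): hands the job in; it is judged then, once.
The state is a dict: "clock": time; "joints": joint angles; "qvel": joint speeds; "tau": joint torques, N m; "tcp_pos": TCP position; "orientation": TCP orientation; "contact_force": force on the tool from outside, world axes, zero at the start; "moment": the same for the moment, N m; "grip_width": finger opening in m; "gripper_force": force on a finger pad.
Only numpy, scipy, OpenCV 4.12 (cv2) and the standard library are available. Lean on these libraries where they do the work, as an engineer would, in place of code of your own. Each camera call takes 0.05 s, during which the arm holds its last target. There are 200 camera calls.

## Working session

There is one attempt and no reset: what is moved stays moved. The work goes in short steps, Python scripts to look and compute and a tool call to move; the robot and the scene stay as the last step left them, time stands still between calls to the robot, and variables do not carry over. Pictures are saved under pics/ and viewed, at most 10 in all, crops included, and the job is handed in when it is done.

Besides the shell and the picture viewer there is one more tool, called after "Call:" as name([rows], argument=value, ...), one row to a line, values as JSON. carry_out: Moves the arm, as the interface text tells. Its arguments: {"type":"object","properties":{"moves":{"type":"array","items":{"type":"array","items":{"type":"number"}}},"force":{"type":"number"}},"required":["moves"]}

```bash
ls; mkdir -p pics; python3 - <<'E'
from bench import r
import cv2
o=r.get_obs();print({k:o[k] for k in('clock','tcp_pos','orientation','grip_width','contact_force')})
for n in('scene','top'):
    f=r.grab_frame(n);cv2.imwrite(f'pics/{n}0.png',f[:,:,::-1]);print(n,r.calibration(n))
E
```

```text
pics
{'clock': 0.0, 'tcp_pos': array([ 0.22996073, -0.63432134,  0.40371314]), 'orientation': array([-3.09242279e+00, -5.43309546e-01,  7.26401725e-04]), 'grip_width': 0.08523787708558915, 'contact_force': array([ 0.13799179, -0.723903  , -0.99317324])}
scene {'fx': 464.7784322650818, 'fy': 464.7784322650818, 'cx': 312.95177618645533, 'cy': 231.75148469815682, 'rvec': array([ 2.31081156,  1.10841229, -0.34875009]), 'tvec': array([-0.3888791 , -0.34345379,  1.39884338])}
top {'fx': 523.9280446905357, 'fy': 523.9280446905357, 'cx': 321.8722703724544, 'cy': 233.2379971301019, 'rvec': array([ 2.11293609, -2.12825619,  0.17836921]), 'tvec': array([0.02099179, 0.59305433, 1.10883627])}
```

View pics/scene0.png

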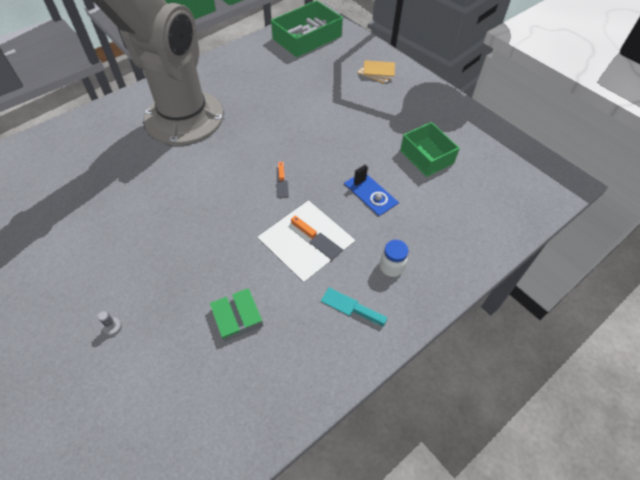

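View pics/top0.png

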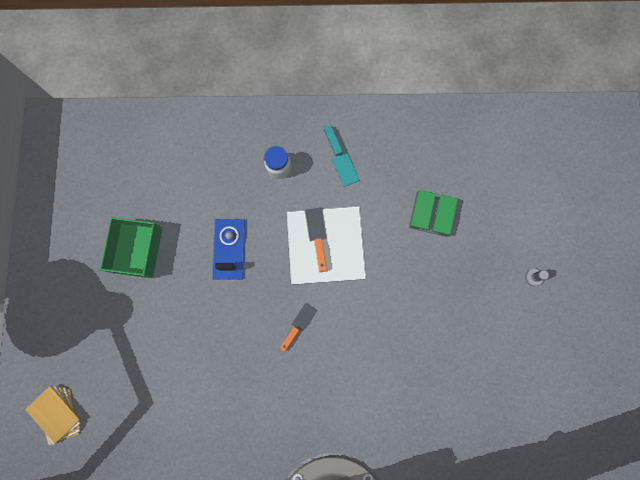

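The scene view shows the gauge on the pad (about 318,236), the holder (236,314) and the tray (371,192). In the top view they are at (317,240), (436,213) and (229,250). I'll enlarge both for precise reading.

```bash
python3 - <<'E'
import cv2
a=cv2.imread('pics/top0.png')[180:290,205:470];cv2.imwrite('pics/topc.png',cv2.resize(a,None,fx=3,fy=3,interpolation=cv2.INTER_CUBIC))
a=cv2.imread('pics/scene0.png')[155:345,205:405];cv2.imwrite('pics/scenec.png',cv2.resize(a,None,fx=3,fy=3,interpolation=cv2.INTER_CUBIC))
E
```

```text
(no output)
```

View pics/topc.png

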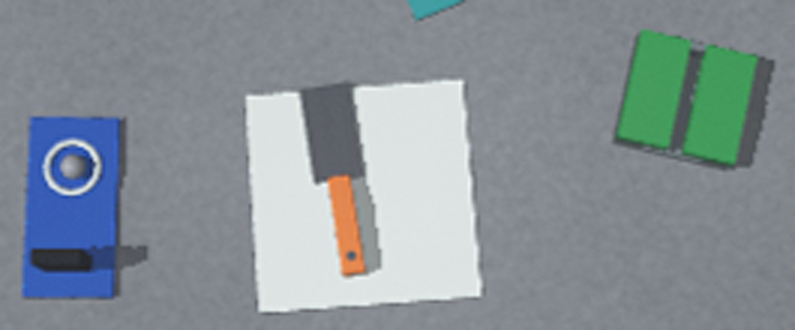

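View pics/scenec.png

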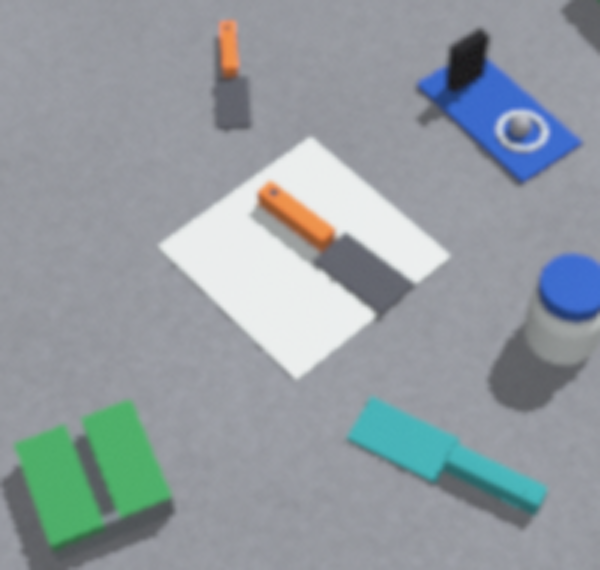

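The top crop gives these points:
- **Gauge:** blade tip corners (301,91) and (351,84), rear corners (316,182) and (364,176).
- **Holder roof:** (615,136), (641,31), (760,58), (737,165).
- **Tray:** plate corners (30,117), (120,117), (115,298), (23,298), ring (72,168).

The scene crop shows the same points. I'll triangulate them.

```bash
cat > h.py <<'E'
import numpy as np, cv2
from bench import r
C={n:r.calibration(n) for n in('scene','top')}
def K(n): c=C[n];return np.array([[c['fx'],0,c['cx']],[0,c['fy'],c['cy']],[0,0,1]])
def P(n): return K(n)@np.c_[cv2.Rodrigues(C[n]['rvec'])[0],C[n]['tvec']]
def tri(a,b): # a top px, b scene px
    X=cv2.triangulatePoints(P('top'),P('scene'),np.array(a,float).T,np.array(b,float).T);return (X[:3]/X[3]).T
def onz(n,p,z): # pixel to plane z
    R=cv2.Rodrigues(C[n]['rvec'])[0];o=-R.T@C[n]['tvec'];d=(R.T@np.linalg.inv(K(n))@np.c_[np.array(p,float),np.ones(len(p))].T).T
    return o+d*((z-o[2])/d[:,2])[:,None]
def uc(p,x0,y0,s): return (np.array(p,float)+.5)/s-.5+[x0,y0]
E
cat > m.py <<'E'
from h import *
np.set_printoptions(precision=4,suppress=True)
D=dict(
 pad=([(246,96),(463,80),(481,296),(259,312)],[(450,256),(296,379),(160,245),(311,137)],.003),
 blade=([(301,91),(351,84),(364,176),(316,182)],[(413,284),(379,318),(316,261),(345,236)],.007),
 handle=([(329,178),(349,176),(366,272),(344,275)],[(334,237),(324,247),(260,196),(272,182)],.023),
 roof=([(737,165),(615,136),(641,31),(760,58)],[(15,442),(130,402),(170,497),(53,547)],.030),
 tray=([(30,117),(120,117),(72,168)],[(582,142),(521,183),(522,130)],.006),
 trayback=([(115,298),(23,298)],None,.006))
for k,(a,b,z) in D.items():
    a=uc(a,205,180,3);print(k)
    t=onz('top',a,z)
    if b is None: print(t);continue
    b=uc(b,205,155,3)
    print(np.c_[tri(a,b),t[:,:2],onz('scene',b,z)[:,:2]],'mean',tri(a,b).mean(0))
E
python3 m.py
```

```text
pad
[[ 0.6553  0.1007  0.0036  0.6545  0.0994  0.6558  0.1029]
 [ 0.6665 -0.0683  0.0036  0.6657 -0.0698  0.6673 -0.0661]
 [ 0.4981 -0.0784  0.004   0.4972 -0.0803  0.4988 -0.0758]
 [ 0.4869  0.0896  0.0043  0.4862  0.0884  0.4869  0.092 ]] mean [0.5767 0.0109 0.0039]
blade
[[0.6582 0.0578 0.0065 0.6572 0.0563 0.6594 0.0595]
 [0.6641 0.0184 0.0022 0.6624 0.0174 0.6669 0.0176]
 [0.5913 0.0101 0.006  0.5898 0.0079 0.5934 0.0126]
 [0.5866 0.0462 0.0044 0.5854 0.0448 0.5889 0.0467]] mean [0.6251 0.0331 0.0048]
handle
[[0.5875 0.0351 0.0141 0.5857 0.0343 0.5926 0.0318]
 [0.5896 0.0209 0.0145 0.5871 0.0192 0.5953 0.0194]
 [0.5163 0.0096 0.016  0.5139 0.0068 0.5224 0.0102]
 [0.5134 0.0255 0.0194 0.5118 0.0233 0.5171 0.0268]] mean [0.5517 0.0228 0.016 ]
roof
[[ 0.5926 -0.2697  0.0329  0.5918 -0.2729  0.5929 -0.2663]
 [ 0.6158 -0.1824  0.0263  0.6149 -0.1821  0.6179 -0.1828]
 [ 0.6974 -0.2043  0.0288  0.6966 -0.2049  0.6985 -0.2035]
 [ 0.6761 -0.2917  0.0296  0.6745 -0.2945  0.6785 -0.2882]] mean [ 0.6454 -0.237   0.0294]
tray
[[0.6392 0.2679 0.0067 0.6386 0.267  0.6395 0.27  ]
 [0.6385 0.1975 0.0056 0.638  0.1969 0.639  0.198 ]
 [0.5984 0.234  0.0098 0.5981 0.2333 0.5973 0.2387]] mean [0.6254 0.2332 0.0074]
trayback
[[0.4974 0.1979 0.006 ]
 [0.4979 0.268  0.006 ]]
```

```bash
cat > go.py <<'E'
import sys, numpy as np
from scipy.spatial.transform import Rotation as Ro
from bench import r
# usage: go.py x y zgrasp yawdeg -> shift in tool axes, roll
o=r.get_obs();p=np.array(o['tcp_pos']);R=Ro.from_rotvec(o['orientation']).as_matrix()
x,y,z,w=map(float,sys.argv[1:5])
yaw=np.arctan2(R[1,0],R[0,0]);g=np.array([x,y,z+.155])
d=R.T@(g-p);roll=-(np.deg2rad(w)-yaw);roll=(roll+np.pi)%(2*np.pi)-np.pi
print('t',o['clock'],'grasp',np.round(p+R[:,2]*.155,4),'yaw',round(np.rad2deg(yaw),2),'tilt',np.round(R[:2,2],4),'w',round(o['grip_width'],4),'F',np.round(o['contact_force'],1),'q',np.round(o['joints'],2))
print('shift',np.round(d,4),'roll',round(roll,4))
E
python3 go.py 0.564 0.0244 0.12 8.0
```

```text
t 0.1 grasp [ 0.2299 -0.6341  0.2488] yaw 19.93 tilt [-0.0007  0.0015] w 0.0853 F [-0.1 -0.8  0.3] q [ 1.11  0.48  0.02  1.56 -0.01  1.11 -0.08]
shift [ 0.5386 -0.5052  0.1296] roll 0.2082
```

Call:
carry_out([
  [0.035,-0.033,0.01,0.02,0.06],
  [0.07,-0.066,0.02,0.04,0.06],
  [0.105,-0.099,0.03,0.06,0.06],
  [0.14,-0.132,0.04,0.08,0.06],
  [0.175,-0.165,0.05,0.1,0.06],
  [0.21,-0.198,0.06,0.12,0.06],
  [0.245,-0.23,0.06,0.14,0.06],
  [0.28,-0.262,0.065,0.15,0.06],
], force=70)

```text
clock: 0.9
tcp_pos: [0.4045, -0.291, 0.3397]
orientation: [3.126, 0.309, 0.0]
contact_force: [0.8, -0.6, 0.1]
grip_width: 0.0603
gripper_force: 0.0
```

```bash
python3 go.py 0.564 0.0244 0.09 8.0
```

```text
t 0.9 grasp [ 0.4045 -0.2911  0.1847] yaw 11.29 tilt [ 0.0002 -0.0002] w 0.0603 F [ 0.8 -0.6  0.1] q [ 0.59  0.27 -0.1   2.03  0.04  0.84 -0.91]
shift [ 0.2181 -0.2781  0.0947] roll 0.0573
```

Call:
carry_out([
  [0.027,-0.035,0.012,0.01,0.05],
  [0.055,-0.07,0.024,0.02,0.05],
  [0.085,-0.108,0.036,0.03,0.05],
  [0.115,-0.146,0.05,0.04,0.05],
  [0.145,-0.184,0.063,0.05,0.05],
  [0.175,-0.222,0.076,0.057,0.05],
  [0.2,-0.255,0.087,0.057,0.05],
  [0.218,-0.278,0.095,0.057,0.05],
])

```text
clock: 1.7
tcp_pos: [0.5637, 0.0261, 0.2437]
orientation: [-3.132, -0.226, 0.001]
contact_force: [-0.3, -0.0, -0.4]
grip_width: 0.0503
gripper_force: 0.0
```

```bash
python3 go.py 0.564 0.0244 0.022 8.0
```

```text
t 1.7 grasp [0.5636 0.0263 0.0887] yaw 8.25 tilt [-0.0006  0.0012] w 0.0503 F [-0.3 -0.  -0.4] q [-0.01  0.51 -0.18  1.94  0.13  0.7  -1.7 ]
shift [0.     0.0018 0.0667] roll 0.0044
```

Call:
carry_out([
  [0,0.001,0.015,0.004,0.05],
  [0,0.001,0.03,0.004,0.05],
  [0,0.001,0.045,0.004,0.05],
  [0,0.001,0.055,0.004,0.05],
  [0,0.001,0.062,0.004,0.05],
  [0,0.001,0.066,0.004,0.05],
  [0,0.001,0.066,0.004,0.05],
  [0,0.001,0.066,0.004,0.05],
])

```text
clock: 2.5
tcp_pos: [0.5635, 0.0214, 0.1791]
orientation: [3.134, 0.214, 0.001]
contact_force: [0.2, -0.6, -0.3]
grip_width: 0.0502
gripper_force: 0.0
```

```bash
python3 go.py 0.564 0.0244 0.022 8.0
```

```text
t 2.5 grasp [0.5636 0.0214 0.0241] yaw 7.82 tilt [0.0007 0.    ] w 0.0502 F [ 0.2 -0.6 -0.3] q [-0.03  0.61 -0.16  1.96  0.16  0.58 -1.73]
shift [ 0.0009 -0.0029  0.0021] roll -0.0032
```

Call:
carry_out([
  [0.001,-0.003,0.001,-0.003,0.05],
  [0.001,-0.003,0.001,-0.003,0.04],
  [0.001,-0.003,0.001,-0.003,0.03],
  [0.001,-0.003,0.001,-0.003,0.01],
  [0.001,-0.003,0.001,-0.003,0.01],
  [0.001,-0.003,0.001,-0.003,0.01],
  [0.001,-0.003,0.001,-0.003,0.01],
  [0.001,-0.003,0.001,-0.003,0.01],
], force=70)

```text
clock: 3.3
tcp_pos: [0.564, 0.0248, 0.1781]
orientation: [-3.134, -0.22, -0.001]
contact_force: [-1.0, 0.5, 6.0]
grip_width: 0.0163
gripper_force: 69.7
```

```bash
python3 - <<'E'
from bench import r
import cv2
f=[cv2.resize(r.grab_frame('top')[:,:,::-1][200:290,280:380],None,fx=4,fy=4,interpolation=2),cv2.resize(r.grab_frame('scene')[:,:,::-1][195:285,255:355],None,fx=4,fy=4,interpolation=2)]
cv2.imwrite('pics/g1.png',cv2.hconcat(f))
E
python3 go.py 0.564 0.0244 0.022 8.0
```

```text
t 3.4 grasp [0.5641 0.0248 0.0231] yaw 8.01 tilt [0.0006 0.0001] w 0.0167 F [-1.1 -0.1  5. ] q [-0.03  0.61 -0.16  1.96  0.17  0.58 -1.73]
shift [-0.0001  0.0003  0.0011] roll 0.0002
```

Call:
carry_out([
  [0,0,-0.005,0,0.01],
  [0,0,-0.012,0,0.01],
  [0,0,-0.02,0,0.01],
  [0,0,-0.03,0,0.01],
  [0,0,-0.038,0,0.01],
  [0,0,-0.042,0,0.01],
  [0,0,-0.042,0,0.01],
  [0,0,-0.042,0,0.01],
])

```text
clock: 4.2
tcp_pos: [0.5638, 0.0246, 0.2197]
orientation: [3.134, 0.219, -0.0]
contact_force: [-0.0, -0.4, -1.6]
grip_width: 0.0164
gripper_force: 68.9
```

```bash
python3 go.py 0.4888 -0.1953 0.06 -14.9
```

```text
t 4.2 grasp [0.5638 0.0246 0.0647] yaw 8.0 tilt [-0. -0.] w 0.0164 F [-0.  -0.4 -1.6] q [-0.02  0.55 -0.17  1.95  0.15  0.66 -1.71]
shift [-0.1049  0.2073  0.0047] roll 0.3997
```

Call:
carry_out([
  [-0.01,0.018,0,0.04,0.01],
  [-0.025,0.05,0,0.1,0.01],
  [-0.042,0.084,0,0.16,0.01],
  [-0.06,0.118,0,0.23,0.01],
  [-0.078,0.152,0,0.3,0.01],
  [-0.092,0.18,0,0.35,0.01],
  [-0.101,0.198,0.002,0.385,0.01],
  [-0.105,0.207,0.004,0.4,0.01],
])

```text
clock: 5.0
tcp_pos: [0.4869, -0.1979, 0.2153]
orientation: [3.113, -0.417, -0.002]
contact_force: [-0.2, -0.5, -1.6]
grip_width: 0.016
gripper_force: 68.9
```

Call:
carry_out([
  [0,0,0.005,0,0.01],
  [0,0,0.012,0,0.01],
  [0,0,0.018,0,0.01],
  [0,0,0.023,0,0.01],
  [0,0,0.026,0,0.01],
  [0,0,0.027,0,0.01],
  [0,0,0.027,0,0.01],
  [0,0,0.027,0,0.01],
])

```text
clock: 5.8
tcp_pos: [0.4889, -0.1949, 0.1889]
orientation: [3.115, -0.408, 0.001]
contact_force: [-0.8, -0.8, -1.2]
grip_width: 0.0164
gripper_force: 68.8
```

```bash
python3 - <<'E'
from bench import r
import cv2
T=r.grab_frame('top')[:,:,::-1];S=r.grab_frame('scene')[:,:,::-1]
cv2.imwrite('pics/t2.png',T);cv2.imwrite('pics/s2.png',S)
f=[cv2.resize(T[180:300,370:470],None,fx=4,fy=4,interpolation=2),cv2.resize(S[240:360,160:260],None,fx=4,fy=4,interpolation=2)]
cv2.imwrite('pics/g2.png',cv2.hconcat(f))
E
python3 go.py 0.4888 -0.1953 0.0326 -14.9;python3 go.py 0.5806 -0.2197 0.0326 -14.9
```

```text
t 5.9 grasp [ 0.4889 -0.195   0.034 ] yaw -14.91 tilt [ 0.0006 -0.0002] w 0.0162 F [-0.2 -0.  -1.6] q [ 0.31  0.55 -0.06  2.06  0.06  0.54 -1.63]
shift [0.     0.0003 0.0014] roll -0.0002
t 5.9 grasp [ 0.4889 -0.195   0.034 ] yaw -14.91 tilt [ 0.0006 -0.0002] w 0.0162 F [-0.2 -0.  -1.6] q [ 0.31  0.55 -0.06  2.06  0.06  0.54 -1.63]
shift [0.095  0.0003 0.0014] roll -0.0002
```

View pics/g2.png

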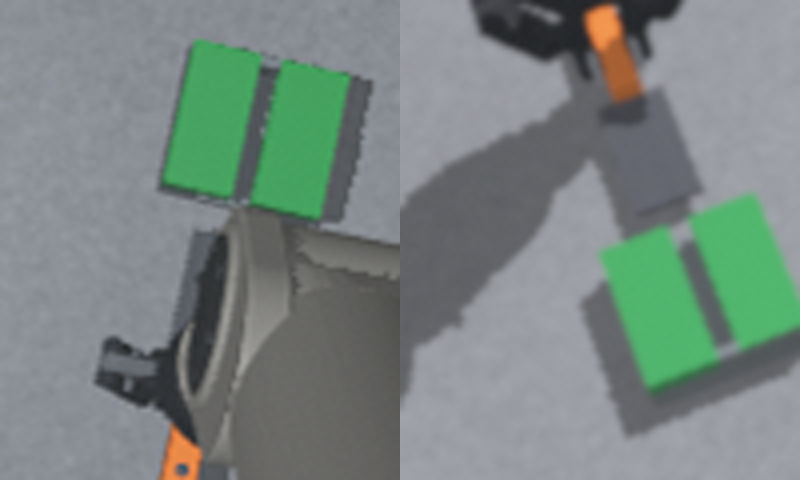

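The scene half shows the blade tip corners at (636,216) and (701,193), with the slot mouth straight ahead. I'll check the lateral offset numerically.

```bash
python3 - <<'E'
from h import *
a=np.deg2rad(-14.9);u=np.array([np.cos(a),np.sin(a)]);v=np.array([-u[1],u[0]])
def rep(n,p,z):
    X=onz(n,p,z)[:,:2]-[.6041,-.2259];print(n,np.round(np.c_[X@u,X@v]*1e3,1))
S=lambda p:uc(np.array(p)-[400,0],160,240,4); T=lambda p:uc(p,370,180,4)
rep('scene',S([(636,216),(701,193),(660,88)]),.0165)
rep('scene',S([(600,252),(755,195),(668,227),(690,218),(716,359),(737,352)]),.030)
rep('top',T([(197,232)]),.0165)
rep('top',T([(163,184),(322,221),(233,196),(252,201)]),.030)
E
```

```text
scene [[-19.9 -17.9]
 [-19.   19.9]
 [-94.8  19.9]]
scene [[  1.  -42.4]
 [  1.9  46.2]
 [  1.4  -4. ]
 [  1.    8.8]
 [ 85.5  -4.7]
 [ 86.2   6.7]]
top [[-21.2  16.8]]
top [[ -1.9  43.2]
 [ -0.3 -48.2]
 [  1.2   3.4]
 [  1.1  -7.6]]
```

Call:
carry_out([
  [0.003,-0.001,0.0015,0,0.01],
  [0.008,-0.001,0.0015,0,0.01],
  [0.014,-0.001,0.0015,0,0.01],
  [0.02,-0.001,0.0015,0,0.01],
  [0.026,-0.001,0.0015,0,0.01],
  [0.032,-0.001,0.0015,0,0.01],
  [0.037,-0.001,0.0015,0,0.01],
  [0.04,-0.001,0.0015,0,0.01],
])

```text
clock: 6.7
tcp_pos: [0.5282, -0.2044, 0.1872]
orientation: [3.115, -0.408, 0.001]
contact_force: [-0.3, 0.3, -2.2]
grip_width: 0.0162
gripper_force: 68.8
```

```bash
python3 go.py 0.5806 -0.2197 0.0326 -14.9
```

```text
t 6.7 grasp [ 0.5283 -0.2044  0.0322] yaw -14.91 tilt [ 0.0004 -0.0001] w 0.0162 F [-0.3  0.3 -2.2] q [ 0.31  0.6  -0.06  1.96  0.06  0.59 -1.63]
shift [ 0.0546  0.0013 -0.0004] roll -0.0002
```

In by 20 mm with no side force. Continuing.

Call:
carry_out([
  [0.004,0,0,0,0.01],
  [0.01,0,0,0,0.01],
  [0.017,0,0,0,0.01],
  [0.025,0,0,0,0.01],
  [0.033,0,0,0,0.01],
  [0.04,0,0,0,0.01],
  [0.044,0,0,0,0.01],
  [0.046,0,0,0,0.01],
])

```text
clock: 7.5
tcp_pos: [0.5725, -0.2162, 0.1871]
orientation: [-3.115, 0.408, -0.0]
contact_force: [0.2, -0.4, -0.3]
grip_width: 0.0162
gripper_force: 68.8
```

```bash
python3 go.py 0.5806 -0.2197 0.0326 -14.9
```

```text
t 7.5 grasp [ 0.5726 -0.2162  0.0321] yaw -14.91 tilt [ 0.0001 -0.    ] w 0.0162 F [ 0.2 -0.4 -0.3] q [ 0.3   0.65 -0.06  1.85  0.06  0.64 -1.62]
shift [ 0.0087  0.0013 -0.0005] roll -0.0001
```

Call:
carry_out([
  [0.002,0,0,0,0.01],
  [0.004,0,0,0,0.01],
  [0.006,0,0,0,0.01],
  [0.007,0,0,0,0.01],
  [0.008,0,0,0,0.01],
  [0.009,0,0,0,0.01],
  [0.01,0,0,0,0.01],
  [0.01,0,0,0,0.01],
])

```text
clock: 8.3
tcp_pos: [0.5812, -0.2186, 0.187]
orientation: [-3.115, 0.408, 0.003]
contact_force: [-3.1, 1.2, 0.3]
grip_width: 0.0164
gripper_force: 69.0
```

```bash
python3 go.py 0.5806 -0.2197 0.0326 -14.9
```

```text
t 8.3 grasp [ 0.581  -0.2185  0.032 ] yaw -14.91 tilt [-0.0017  0.0004] w 0.0164 F [-3.1  1.2  0.3] q [ 0.3   0.66 -0.06  1.83  0.06  0.66 -1.62]
shift [-0.0003  0.0013 -0.0006] roll -0.0002
```

Call:
carry_out([
  [0.001,0,0,0,0.01],
  [0.002,0,0,0,0.01],
  [0.003,0,0,0,0.01],
  [0.003,0,0.0005,0,0.01],
  [0.003,0,0.001,0,0.01],
  [0.003,0,0.0015,0,0.01],
  [0.003,0,0.0015,0,0.01],
  [0.003,0,0.0015,0,0.01],
])

```text
clock: 9.1
tcp_pos: [0.5822, -0.2189, 0.1852]
orientation: [-3.114, 0.408, 0.011]
contact_force: [-10.0, 2.5, 8.3]
grip_width: 0.0167
gripper_force: 70.0
```

```bash
python3 go.py 0.5806 -0.2197 0.0326 -14.9
```

```text
t 9.1 grasp [ 0.5811 -0.2186  0.0302] yaw -14.92 tilt [-0.0071  0.0017] w 0.0167 F [-10.    2.5   8.3] q [ 0.3   0.66 -0.06  1.82  0.06  0.66 -1.62]
shift [-0.0014  0.0012 -0.0024] roll -0.0004
```

Call:
carry_out([
  [0,0,0,0,0.02],
  [0,0,0,0,0.03],
  [0,0,0,0,0.045],
  [0,0,0,0,0.045],
  [0,0,-0.01,0,0.045],
  [0,0,-0.03,0,0.045],
  [0,0,-0.06,0,0.045],
  [0,0,-0.1,0,0.045],
])

```text
clock: 9.9
tcp_pos: [0.5841, -0.2192, 0.286]
orientation: [-3.115, 0.407, 0.004]
contact_force: [1.6, 0.0, 0.6]
grip_width: 0.0449
gripper_force: 0.0
```

```bash
python3 go.py 0.523 0.2328 0.13 90
```

```text
t 9.9 grasp [ 0.5837 -0.2191  0.1311] yaw -14.9 tilt [-0.0025  0.0008] w 0.0449 F [1.6 0.  0.6] q [ 0.31  0.52 -0.06  1.78  0.04  0.84 -1.61]
shift [-0.1753 -0.4211  0.0016] roll -1.8309
```

Call:
carry_out([
  [-0.01,-0.025,0,-0.12,0.045],
  [-0.022,-0.053,0,-0.25,0.045],
  [-0.036,-0.086,0,-0.38,0.045],
  [-0.05,-0.12,0,-0.51,0.045],
  [-0.064,-0.154,0,-0.64,0.045],
  [-0.078,-0.188,0,-0.77,0.045],
  [-0.092,-0.222,0,-0.9,0.045],
  [-0.104,-0.25,0,-1.02,0.045],
])

```text
clock: 10.7
tcp_pos: [0.5482, 0.0511, 0.2868]
orientation: [2.914, 1.174, 0.002]
contact_force: [-0.5, 0.2, -0.0]
grip_width: 0.0445
gripper_force: 0.0
```

```bash
python3 - <<'E'
from bench import r
import cv2
T=r.grab_frame('top')[:,:,::-1];S=r.grab_frame('scene')[:,:,::-1]
f=[cv2.resize(T[180:300,370:470],None,fx=4,fy=4,interpolation=2),cv2.resize(S[240:360,160:260],None,fx=4,fy=4,interpolation=2)]
cv2.imwrite('pics/g3.png',cv2.hconcat(f))
E
python3 go.py 0.523 0.2328 0.13 90
```

```text
t 10.8 grasp [0.5481 0.0546 0.1319] yaw 44.11 tilt [0.0014 0.0029] w 0.0448 F [ 0.2  0.1 -0.7] q [ 0.08  0.44 -0.37  1.94  0.22  0.79 -1.21]
shift [ 0.1065 -0.1456  0.0023] roll -0.8009
```

View pics/g3.png

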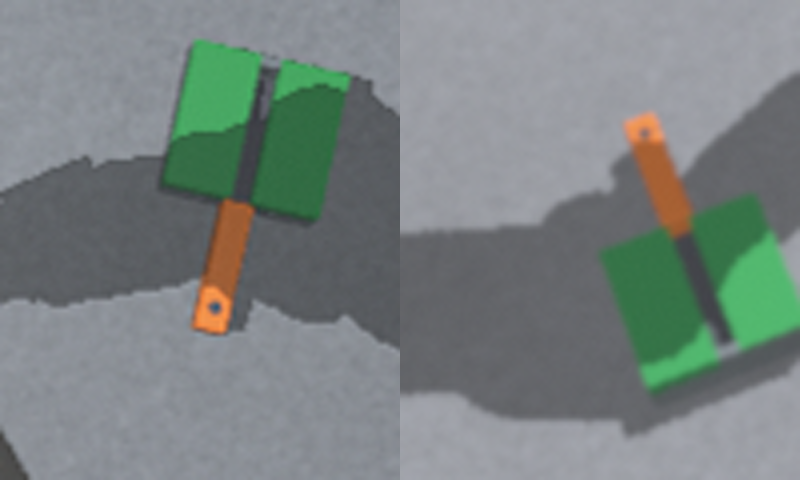

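The gauge is home: the handle meets the roof front at (237,202) in the top half and (680,233) in the scene half. Next is the tray.

Call:
carry_out([
  [0.018,-0.024,0,-0.13,0.045],
  [0.036,-0.049,0,-0.26,0.045],
  [0.054,-0.074,0,-0.39,0.045],
  [0.072,-0.098,0,-0.52,0.045],
  [0.086,-0.118,0,-0.64,0.045],
  [0.097,-0.133,0,-0.74,0.045],
  [0.104,-0.143,0,-0.79,0.045],
  [0.106,-0.146,0.002,-0.8,0.045],
])

```text
clock: 11.6
tcp_pos: [0.5249, 0.2286, 0.2842]
orientation: [2.233, 2.21, 0.002]
contact_force: [-0.6, -0.1, -0.3]
grip_width: 0.0452
gripper_force: 0.0
```

Call:
carry_out([
  [0,0,0,0,0.045],
  [0,0,0.008,0,0.045],
  [0,0,0.018,0,0.045],
  [0,0,0.028,0,0.045],
  [0,0,0.036,0,0.045],
  [0,0,0.04,0,0.045],
  [0,0,0.04,0,0.045],
  [0,0,0.04,0,0.045],
])

```text
clock: 12.4
tcp_pos: [0.5248, 0.2279, 0.2438]
orientation: [-2.234, -2.209, -0.0]
contact_force: [0.5, -0.2, 1.0]
grip_width: 0.0444
gripper_force: 0.0
```

```bash
python3 - <<'E'
from bench import r
import cv2
T=r.grab_frame('top')[:,:,::-1];S=r.grab_frame('scene')[:,:,::-1]
f=[cv2.resize(T[200:300,195:295],None,fx=4,fy=4,interpolation=2),cv2.resize(S[145:245,310:410],None,fx=4,fy=4,interpolation=2)]
cv2.imwrite('pics/g4.png',cv2.hconcat(f))
E
python3 go.py 0.523 0.2328 0.042 90
```

```text
t 12.5 grasp [0.5251 0.228  0.0891] yaw 89.37 tilt [0.0007 0.0004] w 0.0449 F [-0.  -0.8 -0. ] q [-0.11  0.57 -0.54  1.9   0.41  0.78 -0.88]
shift [ 0.0048 -0.0021  0.0471] roll -0.0111
```

View pics/g4.png

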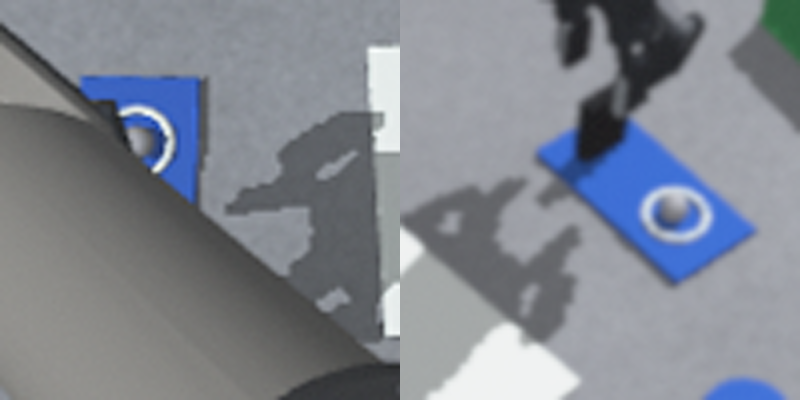

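The tray is undisturbed, with the ball in its ring at (677,208), and the fingers are straddling the grip line. Descending.

Call:
carry_out([
  [0.005,-0.002,0.005,-0.011,0.045],
  [0.005,-0.002,0.013,-0.011,0.045],
  [0.005,-0.002,0.022,-0.011,0.045],
  [0.005,-0.002,0.031,-0.011,0.045],
  [0.005,-0.002,0.039,-0.011,0.045],
  [0.005,-0.002,0.045,-0.011,0.045],
  [0.005,-0.002,0.047,-0.011,0.045],
  [0.005,-0.002,0.047,-0.011,0.045],
])

```text
clock: 13.3
tcp_pos: [0.5228, 0.2327, 0.1963]
orientation: [-2.221, -2.221, 0.001]
contact_force: [-0.1, 0.3, 0.9]
grip_width: 0.045
gripper_force: 0.0
```

```bash
python3 go.py 0.523 0.2328 0.042 90
```

```text
t 13.3 grasp [0.5227 0.2327 0.0413] yaw 90.0 tilt [-0.0005 -0.0002] w 0.045 F [-0.1  0.3  0.9] q [-0.15  0.64 -0.5   1.92  0.46  0.7  -0.92]
shift [ 0.0001  0.0002 -0.0007] roll 0.0
```

Close slowly.

Call:
carry_out([
  [0,0,0,0,0.038],
  [0,0,0,0,0.032],
  [0,0,0,0,0.026],
  [0,0,0,0,0.02],
  [0,0,0,0,0.016],
  [0,0,0,0,0.012],
  [0,0,0,0,0.008],
  [0,0,0,0,0.005],
], force=70)

```text
clock: 14.1
tcp_pos: [0.5231, 0.2328, 0.197]
orientation: [2.221, 2.221, 0.001]
contact_force: [0.6, -1.2, 4.8]
grip_width: 0.0116
gripper_force: 68.8
```

```bash
python3 go.py 0.523 0.2328 0.042 90
```

```text
t 14.1 grasp [0.5232 0.2328 0.042 ] yaw 89.99 tilt [0.0007 0.0001] w 0.0116 F [ 0.6 -1.2  4.8] q [-0.15  0.64 -0.5   1.92  0.46  0.7  -0.92]
shift [ 0.     -0.0001  0.    ] roll -0.0002
```

Call:
carry_out([
  [0,0,-0.001,0,0.005],
  [0,0,-0.003,0,0.005],
  [0,0,-0.006,0,0.005],
  [0,0,-0.01,0,0.005],
  [0,0,-0.014,0,0.005],
  [0,0,-0.017,0,0.005],
  [0,0,-0.019,0,0.005],
  [0,0,-0.02,0,0.005],
])

```text
clock: 14.9
tcp_pos: [0.5229, 0.2328, 0.217]
orientation: [2.221, 2.221, 0.0]
contact_force: [-0.3, 0.7, -2.7]
grip_width: 0.0113
gripper_force: 68.1
```

```bash
python3 - <<'E'
from bench import r
import cv2
S=r.grab_frame('scene')[:,:,::-1]
cv2.imwrite('pics/g5.png',cv2.resize(S[130:250,300:420],None,fx=5,fy=5,interpolation=2))
E
python3 go.py 0.502 0.011 0.133 90
```

```text
t 14.95 grasp [0.5229 0.2328 0.062 ] yaw 90.0 tilt [0.0004 0.0001] w 0.011 F [ 0.1  0.3 -3.3] q [-0.13  0.61 -0.52  1.91  0.44  0.73 -0.91]
shift [-0.2218 -0.0208 -0.071 ] roll -0.0001
```

View pics/g5.png

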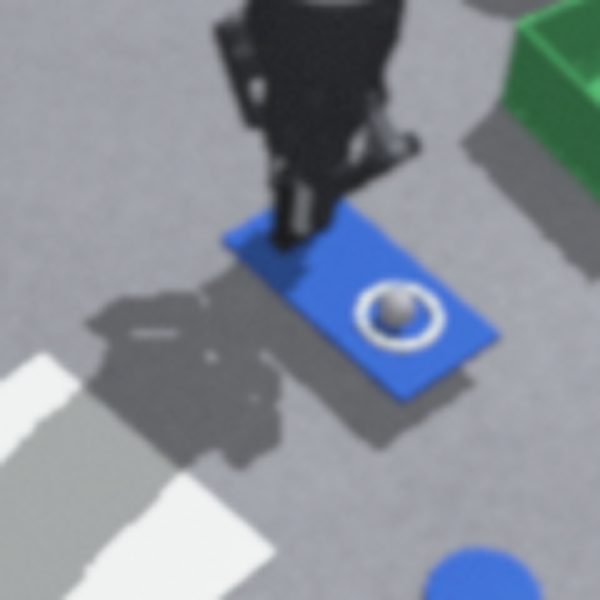

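The tray is lifted and the ball is in the ring at (398,308). Plate corners are at (500,335), (405,403) and (222,240), which I'll use to check it is level.

```bash
python3 - <<'E'
from h import *
print(onz('scene',uc([(500,335),(405,403),(222,240)],300,130,5),.026))
print(onz('scene',uc([(500,335),(405,403),(222,240)],300,130,5),.023))
E
```

```text
[[0.63797715 0.27053929 0.026     ]
 [0.63961821 0.20200768 0.026     ]
 [0.50000907 0.20200407 0.026     ]]
[[0.63650025 0.27266817 0.023     ]
 [0.63814667 0.20391273 0.023     ]
 [0.49808156 0.2039091  0.023     ]]
```

Call:
carry_out([
  [-0.001,0,-0.002,0,0.005],
  [-0.003,0,-0.006,0,0.005],
  [-0.006,-0.001,-0.012,0,0.005],
  [-0.01,-0.001,-0.019,0,0.005],
  [-0.015,-0.0015,-0.026,0,0.005],
  [-0.021,-0.002,-0.033,0,0.005],
  [-0.028,-0.003,-0.04,0,0.005],
  [-0.036,-0.0035,-0.046,0,0.005],
])

```text
clock: 15.75
tcp_pos: [0.5192, 0.1961, 0.2635]
orientation: [2.221, 2.221, 0.0]
contact_force: [0.2, 0.3, -2.7]
grip_width: 0.0114
gripper_force: 68.0
```

Call:
carry_out([
  [-0.009,-0.001,-0.005,0,0.005],
  [-0.018,-0.002,-0.01,0,0.005],
  [-0.027,-0.003,-0.014,0,0.005],
  [-0.036,-0.0035,-0.018,0,0.005],
  [-0.045,-0.0045,-0.021,0,0.005],
  [-0.054,-0.005,-0.023,0,0.005],
  [-0.063,-0.006,-0.024,0,0.005],
  [-0.072,-0.007,-0.025,0,0.005],
])

```text
clock: 16.55
tcp_pos: [0.5122, 0.124, 0.2877]
orientation: [-2.221, -2.221, 0.0]
contact_force: [1.0, -0.1, -2.7]
grip_width: 0.0112
gripper_force: 68.0
```

```bash
python3 go.py 0.502 0.011 0.133 90
```

```text
t 16.55 grasp [0.5121 0.124  0.1327] yaw 90.0 tilt [-0.0002 -0.0001] w 0.0112 F [ 1.  -0.1 -2.7] q [ 0.11  0.45 -0.58  1.98  0.33  0.81 -0.66]
shift [-0.113  -0.0102 -0.0003] roll -0.0001
```

Call:
carry_out([
  [-0.009,-0.001,0,0,0.005],
  [-0.018,-0.002,0,0,0.005],
  [-0.027,-0.0025,0,0,0.005],
  [-0.036,-0.0035,0,0,0.005],
  [-0.045,-0.004,0,0,0.005],
  [-0.054,-0.005,0,0,0.005],
  [-0.063,-0.006,0,0,0.005],
  [-0.071,-0.0065,0,0,0.005],
])

```text
clock: 17.35
tcp_pos: [0.5057, 0.0529, 0.2877]
orientation: [2.222, 2.221, -0.0]
contact_force: [-1.1, -0.3, -2.4]
grip_width: 0.0114
gripper_force: 68.0
```

Call:
carry_out([
  [-0.008,-0.001,0,0,0.005],
  [-0.015,-0.0015,0,0,0.005],
  [-0.022,-0.002,0,0,0.005],
  [-0.028,-0.0025,0,0,0.005],
  [-0.033,-0.003,0,0,0.005],
  [-0.037,-0.0035,0,0,0.005],
  [-0.04,-0.0035,0,0,0.005],
  [-0.042,-0.0035,0,0,0.005],
])

```text
clock: 18.15
tcp_pos: [0.5023, 0.0116, 0.2877]
orientation: [2.221, 2.221, 0.0]
contact_force: [-0.1, -0.1, -3.2]
grip_width: 0.011
gripper_force: 68.0
```

Call:
carry_out([
  [0,0,0,0,0.005],
  [0,0,0,0,0.005],
  [0,0,0,0,0.005],
  [0,0,0,0,0.005],
  [0,0,0,0,0.005],
  [0,0,0,0,0.005],
  [0,0,0,0,0.005],
  [0,0,0,0,0.005],
])

```text
clock: 18.95
tcp_pos: [0.5023, 0.0118, 0.2877]
orientation: [2.221, 2.221, -0.0]
contact_force: [0.1, 0.5, -2.0]
grip_width: 0.0112
gripper_force: 68.0
```

```bash
python3 - <<'E'
from bench import r
import cv2
S=r.grab_frame('scene')[:,:,::-1]
cv2.imwrite('pics/g6.png',cv2.resize(S[130:350,200:450],None,fx=2.7,fy=2.7,interpolation=2))
E
python3 go.py 0.502 0.011 0.133 90
```

```text
t 19.0 grasp [0.5023 0.0118 0.1327] yaw 90.0 tilt [ 0. -0.] w 0.0107 F [ 0.6  0.5 -2.5] q [ 0.32  0.41 -0.57  2.04  0.31  0.78 -0.43]
shift [-0.0008 -0.0003 -0.0003] roll -0.0
```

View pics/g6.png

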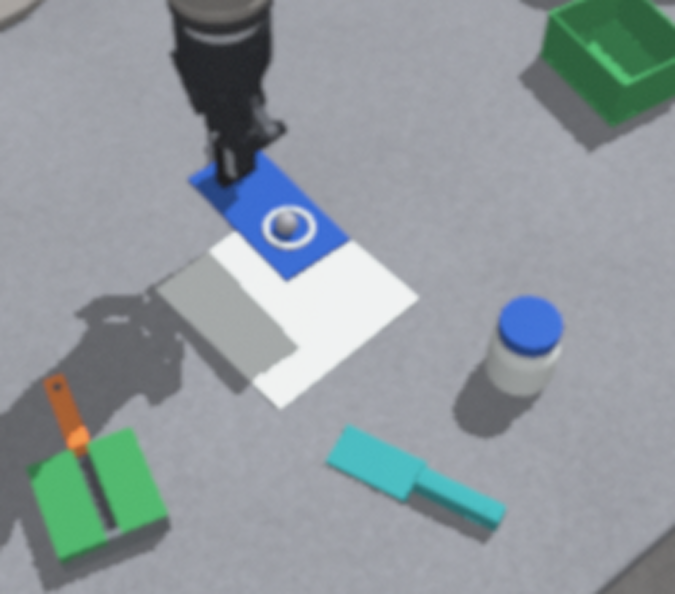

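The ball sits in the ring at (286,222), the tray is level, the gauge is still home and the bystanders haven't moved. One check of the ball's position, then I'll hand in.

```bash
python3 - <<'E'
from h import *
X=onz('scene',uc([(286,222)],200,130,2.7),.1062)[0];print(X, X[:2]-[.5767,.0109])
if np.hypot(*(X[:2]-[.5767,.0109]))<.013: print(r.hand_in())
E
```

```text
[0.57571718 0.01418865 0.1062    ] [-0.00098282  0.00328865]
the job is handed in; nothing more can be done
None
```

I slid the gauge fully into the holder and released it, and the arm is now holding the tray level and still, with the ball about 10 cm above the pad and about 3 mm from its centre; I handed the job in at about 19 s.

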